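# Load an amplifier block into the probe press and hold the lever at working stroke

### The job

Test the amplifier block in the little hand press: pull the press's tray out to its stop, set the block down between the tray's locating pins with the end that has the red and white wires to the back of the press (away from the lever grip), let go, and slide the tray fully home under the probes. Then push the lever down until it is level, no farther or the probes are driven solid, and keep it there against its spring: the program finishes while still holding the lever level. Leave the screwdriver, tweezers and dropper bottle where they are.

Things in the scene. Friction and masses are not known exactly. Their poses are not given: they have to be found in the camera images.
- press: Small grey hand press fixed to the desk, base 180 x 250 mm, 12 mm thick. Origin on the desk right under the probes' middle. Axes: +y the way the tray slides out, -x its front (lever grip side), z up. Head and bridge over the probes end 26 mm from the origin towards +y; column on the -y side; bridge top 158 mm up.
- nest (a point): Middle of the tray's seat, on the tray's upper face 32 mm above the desk, axes as the press. Tray home: over the press's origin; tray out: 120 mm along +y. The seated block's origin is here, its +y along -x, wires at +x. Eight tapered steel pins 16 mm high leave it 1.5 mm play a side: two a side at y +-28.5 mm (x -55, +51), two at each end at x -82.5 and +78.5 mm.
- tray_handle (a point): Middle of the tray's pull bar: black round bar 14 mm thick, 104 mm long, along the press's x, its centre 50 mm above the desk and 125 mm from the nest towards +y, on two 8 mm rods 90 mm apart (x = +-45 mm); free between them down to the base plate (12 mm above the desk). Axes as the press.
- lever_grip: Black rubber grip at the lever's end: round bar 20 mm thick, 72 mm long, along the lever; origin at its middle, 150 mm from the pivot; its -x points away from the pivot. At rest 65 mm above the pivot (lever sloping up 0.45 rad). Level: as high as the pivot (centre 170 mm, top 180 mm above the desk) and 150 mm in front of it.
- amp: Amplifier block of a sound bar: black moulded open box with a green board in it, red and white wires at one end; 46 mm wide (x +-23), 150 mm long (y -73 to +77), 36 mm high, wires up to 52 mm; 0.24 to 0.4 kg. Origin at the underside, z up, wires at the -y end. Lies upright on the desk; grasp across the width.
- tray (a joint): How far the tray is out, m: 0 fully home (stop), 0.12 fully out (stop). It slides with about 2 N of friction and stays where it is left.
- lever_pivot (a point): Lever pivot of the press, 170 mm above the desk, 60 mm behind (+x of) the press's origin, fixed to the press, with the press's axes. The lever swings in the vertical x-z plane through it and reaches towards the front, -x.
- lever (a joint): Lever angle, rad: 0 at rest (raised 0.45 rad), 0.45 level, 0.66 its end stop. A spring returns it: the push at the grip needs about 4 N to start and about 10 N at level with a block loaded. It drives the probe head down 6 mm per 0.1 rad.
- probes (a joint): How far the sprung probe pins are pushed in, m: 0 free, about 0.006 with a seated block and the lever level, 0.013 solid. They meet the block after about 0.35 rad of lever travel.
- amp_end (a point): The wire end of the amplifier block: middle of its -y end face, 30 mm above its underside.
- screwdriver: Bystander: screwdriver with a green and yellow handle, 17 x 162 x 14 mm, lying on the desk; origin under its middle.
- tweezers: Bystander: steel tweezers, 14 x 121 x 9 mm, lying on the desk; origin under its middle.
- dropper: Bystander: white dropper bottle with a blue cap, 33 mm across, 101 mm high, standing; origin at the middle of its underside.

How it is judged:
By the outcome, as a careful person would: the job done as asked, in the order asked, and still so for the second after the job is handed in, while the arm keeps its last pose, push and grip.
It also fails if it takes over 72 s, if anything falls off the work surface, if the arm or the gripper's body presses on something with over 40 N, if the wrist force passes 120 N, or if a joint passes its speed limit or range.

### The arm

A 7-joint arm with a two-finger parallel gripper is mounted at the origin on a cart in front of the work surface, level with it; the furniture and walls round the work are solid. World frame = base frame: x ahead of the robot, y to its left, z up, the work surface at z = 0. Lengths are in m, angles in rad, forces in N, time in s.
With the tool pointing down it reaches from about 0.4 to 0.875 m from the base axis. Payload 19.3 kg.
Tool frame: the origin (TCP) lies midway between the tips of the shut fingers; the grasp point (between the pads) lies 19 mm behind it (bot.pinch_z is the distance from the TCP to the grasp point, in m); z points along the fingers, y is the line along which they close (so a half turn about z gives the same grasp; the last joint's range is limited). The gripper opens to 85 mm and grips with 20 to 120 N. Pads are 22 mm wide; open, the fingers measure 114 mm over their backs; the gripper's body (76 mm by 85 mm) begins 54 mm behind the grasp point. The pads swing forward as they close: fully open they stand 13 mm farther back than shut.
Start: joints at [1.18, 0.521, -0.036, 1.599, 0.021, 1.021, -0.113], TCP at [0.197, -0.593, 0.231] pointing down, gripper open.
Joint ranges: [-2.91, 2.91], [-0.3, 2.13], [-1.5, 1.42], [0.17, 2.43], [-1.26, 4.41], [0.16, 1.93], [-2.52, 2.52]. Speed limits (rad/s): [1.89, 1.89, 2.39, 2.39, 3.01, 3.01, 3.01].

### API

Orientations are given as [roll, pitch, yaw] about the fixed x, y, z axes, in that order (R = Rz(yaw) Ry(pitch) Rx(roll)).
In Python, from workcell import observe, viewer, bot gives the robot as it stands. The module is installed in compiled form; this text tells all that it offers.
- The arm moves only by the tool play_rows, never from a script. Its argument "motion" is a list of rows, each a list of 7 numbers: the shift along the tool's x, y, z in cm, then the turn, a rotation vector about the tool's x, y, z in rad, then the opening, from -1 (shut) to 1 (fully open), so that 0 is half open. A call has exactly 5 rows; each row is the pose to reach, as a shift and turn from the pose commanded when the call began, along the tool's axes at that moment; what a row does not reach only later rows make up. A row lasts 1/10 s, in which the tool goes at most 50 mm and 8.59 degrees, less where a joint would pass 70% of its speed; a pose out of reach is approached as far as the arm can. A call with a gripper value outside its range is refused whole. The fingers move at their own pace and stop on an object; "squeeze" is the grip in N (left out, the last holds). Time passes only in rows, so rows that repeat a pose let the fingers close, or fill a call up. It gives the time, the measured TCP pose, the force, the opening and the grip force at its end, in the units of the state.
- observe(): the state, without advancing time (a new reading comes with each control period).
- viewer.grab_frame(name): name is "scene" or "top" or "wrist"; returns (picture, depth): 400x640x3 uint8, red, green, blue; 400x640 float32, m along the optical axis (not along the pixel's ray), 0 where there is no reading.
- viewer.camera_info(name): a dict with "fx", "fy", "cx", "cy" (pixels), "R" (3x3) and "t" (3): a world point X has camera coordinates R X + t. Camera axes: x right, y down, z forward; pixel columns grow to the right and rows downward; lengths in m; the calibration is good to about 2 mm. The wrist camera is an equidistant fisheye: a pixel r from the principal point sees the ray r / f radians off the axis. A picture is of the moment at which its call begins: read the wrist's pose just before it. camera_info takes no time and is no camera call; for the wrist camera it gives the pose at the moment of the call.
- bot.job_done(): hands the job in; it is judged then, once.
The state is a dict: "clock": time; "qpos": joint angles; "qd": joint speeds; "joint_efforts": joint torques, N m; "position": TCP position; "tool_rot": TCP orientation; "force": force on the tool from outside, world axes, zero at the start; "moment": the same for the moment, N m; "grip_width": finger opening in m; "finger_force": force on a finger pad.
Only numpy, scipy, OpenCV 4.12 (cv2) and the standard library are available. Lean on these libraries where they do the work, as an engineer would, in place of code of your own. Each camera call takes 0.05 s, during which the arm holds its last target. There are 200 camera calls.

## Working session

There is one attempt and no reset: what is moved stays moved. The work goes in short steps, Python scripts to look and compute and a tool call to move; the robot and the scene stay as the last step left them, time stands still between calls to the robot, and variables do not carry over. Pictures are saved under pics/ and viewed, at most 12 in all, crops included, and the job is handed in when it is done.

Besides the shell and the picture viewer there is one more tool, called after "Call:" as name(argument=value, ...) on one line, values as JSON. play_rows: Moves the arm, as the interface text tells. Its arguments: {"type":"object","properties":{"motion":{"type":"array"},"squeeze":{"type":"number"}},"required":["motion"]}

```bash
mkdir -p pics
cat > h.py <<'E'
import numpy as np, cv2
from workcell import observe, viewer, bot
from scipy.spatial.transform import Rotation as Ro
def grab(n,save=None):
    ci=viewer.camera_info(n); p,d=viewer.grab_frame(n)
    if save: cv2.imwrite('pics/'+save,p[:,:,::-1])
    return p,d,ci
def cloud(d,ci):
    v,u=np.mgrid[:400,:640]; z=d
    P=np.stack([(u-ci['cx'])/ci['fx']*z,(v-ci['cy'])/ci['fy']*z,z],-1)
    return (P-ci['t'])@ci['R']
def ray(ci,u,v,z,fish=False):
    a=np.array([u-ci['cx'],v-ci['cy']],float)
    if fish:
        f=ci['fx'];r=np.hypot(*a);th=r/f
        k=np.r_[a/max(r,1e-9)*np.sin(th),np.cos(th)]
    else: k=np.r_[a[0]/ci['fx'],a[1]/ci['fy'],1]
    R=np.array(ci['R']);c=-R.T@ci['t'];w=R.T@k
    return c+w*(z-c[2])/w[2]
E
python3 - <<'E'
from h import *
s=observe();print(s)
for n in('scene','top'):
    p,d,ci=grab(n,n+'0.png');np.savez(n+'0.npz',p=p,d=d,**ci);print(n,ci,-np.array(ci['R']).T@ci['t'])
E
```

```text
{'clock': 0.0, 'qpos': array([ 1.17980686,  0.52201362, -0.0363487 ,  1.60000507,  0.02118702,
        1.02108526, -0.11280299]), 'qd': array([-1.03058334e-03,  9.28067787e-04,  7.84533829e-05, -1.64465627e-03,
       -9.50752877e-04,  2.52890685e-03,  1.19398652e-04]), 'joint_efforts': array([ 4.29050306e-04, -9.27121425e+01,  1.98045507e+00, -3.69940066e+01,
        1.79511204e-02,  8.19487410e-03, -4.51948426e-05]), 'position': array([ 0.19694715, -0.59280513,  0.23072678]), 'tool_rot': array([-3.14046720e+00,  5.84413343e-05,  3.20788160e-01]), 'force': array([0.48348566, 0.14592531, 0.41731575]), 'moment': array([-0.0057299 ,  0.02184456, -0.0264452 ]), 'finger_force': 0.0, 'grip_width': 0.08530798435030233}
scene {'fx': 379.0263884458227, 'fy': 379.0263884458227, 'cx': 320.9218202975305, 'cy': 201.70149989306742, 'R': array([[-0.82260325, -0.56841762,  0.01501047],
       [-0.26080765,  0.35371523, -0.89825659],
       [ 0.50527544, -0.74282363, -0.43921496]]), 't': array([0.47220895, 0.21479004, 0.88161601])} [-0.00099941  0.84732258  0.57306743]
top {'fx': 384.6971442091635, 'fy': 384.6971442091635, 'cx': 326.4873236883975, 'cy': 203.6998733903896, 'R': array([[-4.22221304e-01, -9.06492632e-01,  5.28866738e-04],
       [-8.83288206e-01,  4.11281969e-01, -2.25053523e-01],
       [ 2.03791847e-01, -9.54895334e-02, -9.74346259e-01]]), 't': array([0.31555381, 0.44949013, 1.06609858])} [0.31300068 0.20298127 1.13974161]
```

View pics/top0.png

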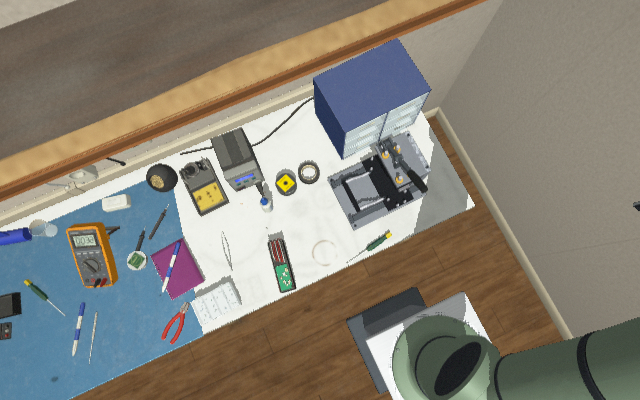

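View pics/scene0.png

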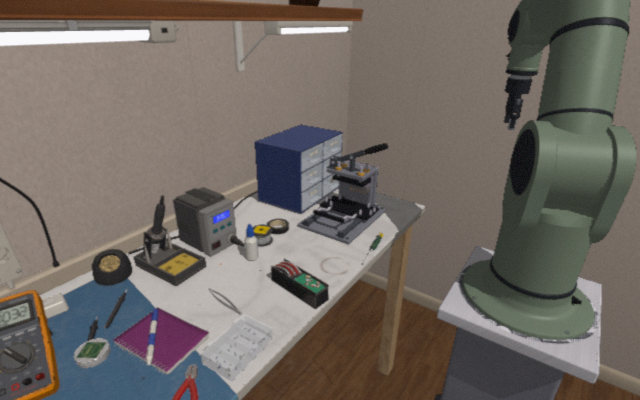

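The top view shows the amp at about (282,262) with its wires at the upper end, and the press at about (385,180) with the lever grip pointing right and down. The screwdriver is at about (375,243), the dropper at (266,203) and the tweezers at (227,250).

Run:
```python
from h import *
a=np.load('top0.npz');b=np.load('scene0.npz')
c1=cv2.resize(a['p'][125:300,250:450],None,fx=3,fy=3,interpolation=cv2.INTER_CUBIC)
c2=cv2.resize(b['p'][130:245,285:400],None,fx=3.4,fy=3.4,interpolation=cv2.INTER_CUBIC)
o=np.zeros((600,800,3),np.uint8)
c1=c1[:,:600]
cv2.imwrite('pics/c1.png',c1[:,:,::-1]);cv2.imwrite('pics/c2.png',c2[:,:,::-1])
P=cloud(a['d'],a)
# print heights around press
for (u,v) in [(335,205),(352,225),(428,165),(418,185),(365,190),(345,195),(400,150),(282,262),(275,240),(292,290)]:
    print((u,v),P[v,u].round(3))
Q=cloud(b['d'],b)
print('scene grip',Q[148,380].round(3),Q[150,374].round(3))
# amp: points of height .01-.06 near
m=(P[...,2]>.02)&(P[...,2]<.06)&(abs(P[...,0]-P[262,282][0])<.12)&(abs(P[...,1]-P[262,282][1])<.12)&(a['d']>0)
n,l,st,ce=cv2.connectedComponentsWithStats(m.astype(np.uint8));k=l[262,282];print(st[k])
X=P[l==k];r=cv2.minAreaRect((X[:,:2]*1000).astype(np.float32));print(r,cv2.boxPoints(r).round(),np.percentile(X[:,2],[5,50,95]))
```

```text
(335, 205) [ 0.537  0.069 -0.001]
(352, 225) [0.458 0.051 0.009]
(428, 165) [ 0.501 -0.188  0.151]
(418, 185) [ 0.448 -0.104  0.248]
(365, 190) [ 0.538 -0.032  0.011]
(345, 195) [0.549 0.031 0.014]
(400, 150) [ 0.572 -0.14   0.149]
(282, 262) [0.443 0.281 0.039]
(275, 240) [0.509 0.275 0.036]
(292, 290) [ 0.361  0.29  -0.003]
scene grip [ 0.445 -0.102  0.24 ] [ 0.462 -0.1    0.231]
[267 238  29  55 857]
((440.3671569824219, 287.75347900390625), (43.9490852355957, 152.7754364013672), 81.54866790771484) [[362. 277.]
 [513. 255.]
 [519. 298.]
 [368. 321.]] [0.03141682 0.03818048 0.04754166]
```

View pics/c1.png

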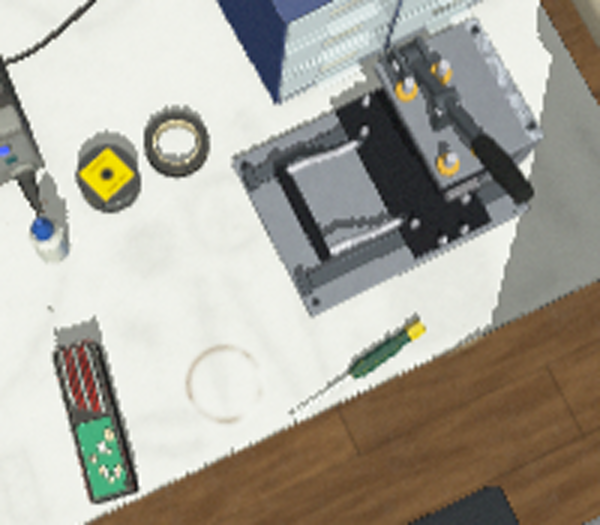

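View pics/c2.png

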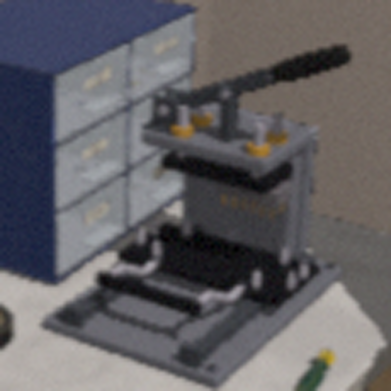

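The crops show the pull bar running from c1 (288,170) to (325,255), which puts it on the +y side. The base's left corners are at c1 (233,158) and (313,313). The lever grip ends at c1 (525,190). The amp wires are at the far (+x) end.

Run:
```python
from h import *
a=dict(np.load('top0.npz'))
f=lambda u,v,z:ray(a,250+u/3-.33,125+v/3-.33,z)
A,B=f(288,170,.055),f(325,255,.055);print('bar',A.round(3),B.round(3),np.linalg.norm(A-B))
C,D=f(233,158,.012),f(314,314,.012);print('base +y corners back/front',C.round(3),D.round(3),np.linalg.norm(C-D))
y1=np.arctan2(*(A-B)[[1,0]]);y2=np.arctan2(*(C-D)[[1,0]]);print('yaws',y1,y2)
E=f(530,205,.012);print('front edge -y pt',E.round(3), 'yaw', np.arctan2(*(D-E)[[1,0]])-np.pi/2)
g=f(500,165,.245);print('grip',g.round(3))
# pixel depth-based bar: dark points z .045-.065
P=cloud(a['d'],a);m=(P[...,2]>.046)&(P[...,2]<.066)&(a['p'].max(-1)<70)
c=(A+B)/2
m&=(np.hypot(P[...,0]-c[0],P[...,1]-c[1])<.07)
r=cv2.minAreaRect((P[m][:,:2]*1000).astype(np.float32));print(m.sum(),r)
# base plate z .006-.02
m=(P[...,2]>.006)&(P[...,2]<.018)&(np.hypot(P[...,0]-c[0],P[...,1]-c[1])<.25)&(abs(P[...,0]-.53)<.12)
n,l,st,ce=cv2.connectedComponentsWithStats(m.astype(np.uint8));k=1+np.argmax(st[1:,4]);r=cv2.minAreaRect((P[l==k][:,:2]*1000).astype(np.float32));print(st[k],r)
```

```text
bar [0.577 0.017 0.055] [0.486 0.022 0.055] 0.09177162882830693
base +y corners back/front [0.623 0.055 0.012] [0.443 0.051 0.012] 0.17945547223449013
yaws -0.04915614968127248 0.02570807183005056
front edge -y pt [ 0.451 -0.196  0.012] yaw 0.03248345950483311
grip [ 0.462 -0.107  0.245]
145 ((533.4466552734375, 22.34695816040039), (103.96498107910156, 13.52413558959961), 0.6720818877220154)
[ 327  162  100   68 1123] ((535.6214599609375, -68.65389251708984), (180.9161834716797, 250.91632080078125), 1.2383463382720947)
```

Call:
play_rows(motion=[[0,0,-5,0,0,0.12,0.2],[0,0,-10,0,0,0.24,0.2],[0,0,-13,0,0,0.3,0.2],[3,-3,-13,0,0,0.3,0.2],[6,-6,-13,0,0,0.3,0.2]])

```text
clock: 0.6
position: [0.2351, -0.5166, 0.3614]
tool_rot: [3.141, -0.0, 0.019]
force: [1.5, -0.3, -1.2]
grip_width: 0.0512
finger_force: 0.0
```

Call:
play_rows(motion=[[2,-3.5,0,0,0,0,0.2],[4,-7,0,0,0,0,0.2],[6,-10.5,0,0,0,0,0.2],[8,-14,0,0,0,0,0.2],[10.3,-17.8,0,0,0,0,0.2]])

```text
clock: 1.1
position: [0.3345, -0.3358, 0.3612]
tool_rot: [3.142, 0.0, 0.02]
force: [1.2, -0.4, -0.1]
grip_width: 0.0513
finger_force: 0.0
```

Call:
play_rows(motion=[[2,-3.5,0,0,0,0,0.2],[4,-7,0,0,0,0,0.2],[6,-10.5,0,0,0,0,0.2],[8,-14,0,0,0,0,0.2],[10.3,-17.8,0,0,0,0,0.2]])

```text
clock: 1.6
position: [0.4338, -0.1558, 0.3613]
tool_rot: [3.141, 0.0, 0.02]
force: [2.1, 0.3, 0.1]
grip_width: 0.0509
finger_force: 0.0
```

Call:
play_rows(motion=[[2,-3.5,0,0,0,0,0.2],[4,-7,0,0,0,0,0.2],[6,-10.5,0,0,0,0,0.2],[8,-14,2,0,0,0,0.2],[10.3,-17.7,6,0,0,0,0.2]])

```text
clock: 2.1
position: [0.5309, 0.0182, 0.3082]
tool_rot: [-3.141, -0.003, 0.021]
force: [1.5, -0.5, 0.2]
grip_width: 0.0514
finger_force: 0.0
```

Call:
play_rows(motion=[[0,0,3,0,0,0,0.2],[0,0,7,0,0,0,0.2],[0,0,11,0,0,0,0.2],[0,0,14,0,0,0,0.2],[0,0,14,0,0,0,0.2]])

```text
clock: 2.6
position: [0.5274, 0.0161, 0.1642]
tool_rot: [3.142, 0.006, 0.021]
force: [-0.4, -0.1, 0.8]
grip_width: 0.0514
finger_force: 0.0
```

Run:
```python
from h import *
s=observe();print(s['position'],s['tool_rot'],s['qpos'].round(2))
p,d,ci=grab('wrist','w1.png');np.savez('w1.npz',p=p,d=d,**ci)
# project expected bar centre and ends for check
```

```text
[0.52740966 0.01609386 0.16421267] [3.14153455 0.00615756 0.02117449] [ 0.14  0.48 -0.37  1.9   0.23  0.81 -1.91]
```

View pics/w1.png

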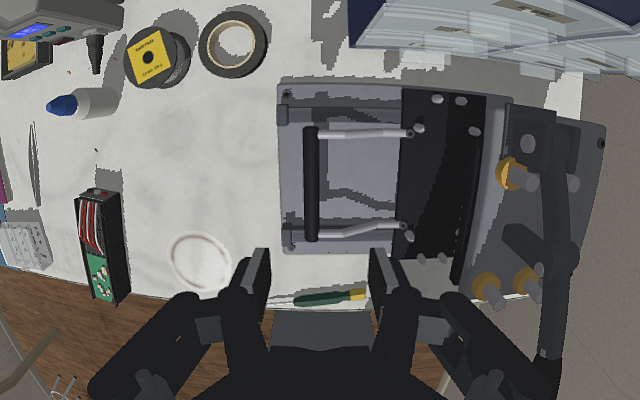

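The wrist view shows the pull bar from (311,127) to (311,240), vertical in the picture, with the fingers at about (255,270) and (383,270). The image offset comes from the camera tilt.

Run:
```python
from h import *
a=dict(np.load('w1.npz'))
A,B=ray(a,311,127,.056,1),ray(a,311,240,.056,1);print(A,B,(A+B)/2,np.linalg.norm(A-B),np.arctan2(*(A-B)[[1,0]]))
# amp corners at z .036
for uv in[(76,192),(117,190),(90,303),(128,293)]:print(uv,ray(a,*uv,.036,1).round(4))
s=observe();print(s['position'],s['tool_rot'])
```

```text
[0.58529634 0.02390681 0.056     ] [0.48512298 0.02248343 0.056     ] [0.53520966 0.02319512 0.056     ] 0.10018347286188692 0.014208256669623838
(76, 192) [0.5196 0.2981 0.036 ]
(117, 190) [0.5227 0.2315 0.036 ]
(90, 303) [0.355  0.3352 0.036 ]
(128, 293) [0.3869 0.2534 0.036 ]
[0.52870584 0.01627022 0.16662294] [-3.14153050e+00  3.09435481e-03  2.09986887e-02]
```

Call:
play_rows(motion=[[0,0,3,0,0,0,0.2],[0,0,5,0,0,0,0.2],[0,0,6,0,0,0,0.2],[0,0,6,0,0,0,0.2],[0,0,6,0,0,0,0.2]])

```text
clock: 3.15
position: [0.5303, 0.0163, 0.1089]
tool_rot: [-3.142, -0.002, 0.021]
force: [0.0, -0.2, 0.7]
grip_width: 0.0514
finger_force: 0.0
```

Call:
play_rows(motion=[[0.2,-0.6,2,0,0,0,0.2],[0.4,-0.6,5,0,0,0,0.2],[0.4,-0.6,7.6,0,0,0,0.2],[0.4,-0.6,7.6,0,0,0,0.2],[0.4,-0.6,7.6,0,0,0,0.2]])

```text
clock: 3.65
position: [0.534, 0.0225, 0.0328]
tool_rot: [-3.142, -0.001, 0.021]
force: [0.8, -0.2, -0.5]
grip_width: 0.0513
finger_force: 0.0
```

Call:
play_rows(motion=[[0,0,0,0,0,0,-0.6],[0,0,0,0,0,0,-1],[0,0,0,0,0,0,-1],[0,0,0,0,0,0,-1],[0,0,0,0,0,0,-1]], squeeze=40)

```text
clock: 4.15
position: [0.5341, 0.0223, 0.0327]
tool_rot: [3.142, -0.002, 0.021]
force: [-2.0, -0.4, 12.3]
grip_width: 0.0125
finger_force: 38.9
```

Call:
play_rows(motion=[[0,-1,0,0,0,0,-1],[0,-3,0,0,0,0,-1],[0,-5,0,0,0,0,-1],[0,-7,0,0,0,0,-1],[0,-9,0,0,0,0,-1]])

```text
clock: 4.65
position: [0.5319, 0.1128, 0.0326]
tool_rot: [3.141, -0.001, 0.02]
force: [-3.0, -3.3, 14.5]
grip_width: 0.0127
finger_force: 39.2
```

Call:
play_rows(motion=[[0,-1.5,0,0,0,0,-1],[0,-2.5,0,0,0,0,-1],[0,-3,0,0,0,0,-1],[0,-3.2,0,0,0,0,-1],[0,-3.2,0,0,0,0,-1]])

```text
clock: 5.15
position: [0.5313, 0.1371, 0.0325]
tool_rot: [3.133, 0.001, 0.016]
force: [-1.3, -38.7, 24.2]
grip_width: 0.0127
finger_force: 41.7
```

Call:
play_rows(motion=[[0,0.3,0,0,0,0,-1],[0,0.5,0,0,0,0,-0.5],[0,0.5,0,0,0,0,0.2],[0,0.5,0,0,0,0,0.2],[0,0.5,0,0,0,0,0.2]])

```text
clock: 5.65
position: [0.5309, 0.1398, 0.0315]
tool_rot: [-3.141, -0.0, 0.021]
force: [-0.1, -0.6, -0.0]
grip_width: 0.0512
finger_force: 0.0
```

Call:
play_rows(motion=[[0,0,-2,0,0,0,0.2],[0,0,-6,0,0,0,0.2],[0,0,-10,0,0,0,0.2],[0,0,-13,0,0,0,0.2],[0,0,-15,0,0,0,0.2]])

```text
clock: 6.15
position: [0.5314, 0.1398, 0.1838]
tool_rot: [-3.141, -0.002, 0.021]
force: [1.0, -1.0, -0.2]
grip_width: 0.0514
finger_force: 0.0
```

Run:
```python
from h import *
s=observe();print(s['position'],s['tool_rot'],s['force'])
p,d,ci=grab('wrist','w2.png');np.savez('w2.npz',p=p,d=d,**ci)
p,d,ci=grab('top','t2.png');np.savez('t2.npz',p=p,d=d,**ci)
P=cloud(d,ci);m=(P[...,2]>.046)&(P[...,2]<.066)&(p.max(-1)<70)&(np.hypot(P[...,0]-.53,P[...,1]-.14)<.07)
print(m.sum(),cv2.minAreaRect((P[m][:,:2]*1000).astype(np.float32)))
```

```text
[0.53140447 0.13981042 0.18384687] [-3.14077073e+00 -2.16154472e-03  2.11252463e-02] [ 1.02593064 -1.0382087  -0.24837405]
115 ((518.52685546875, 135.89768981933594), (78.0993881225586, 11.825854301452637), 1.5500950813293457)
```

View pics/w2.png

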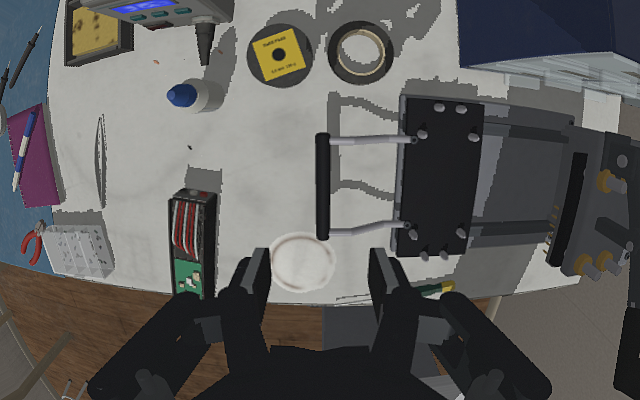

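The wrist view shows the tray pulled out. The pins are at about (440,107), (461,109), (423,134), (475,134), (411,230), (463,228), (425,254) and (446,254). The bar is at (322,133)–(322,238), and the amp is at (170–216,190–300).

```bash
cat >> h.py <<'E'
def fcloud(d,ci):
    v,u=np.mgrid[:400,:640].astype(float); x=u-ci['cx'];y=v-ci['cy'];r=np.hypot(x,y)+1e-9;th=r/ci['fx']
    t=np.tan(th)/r*d
    return (np.stack([x*t,y*t,d],-1)-ci['t'])@np.array(ci['R'])
E
python3 - <<'E'
from h import *
a=dict(np.load('w2.npz'));P=fcloud(a['d'],a);p=a['p']
A,B=ray(a,322,133,.056,1),ray(a,322,238,.056,1);print('bar',A.round(4),B.round(4),((A+B)/2).round(4),np.linalg.norm(A-B))
m=(P[...,2]>.038)&(P[...,2]<.053)&(p.min(-1)>85)&(abs(P[...,0]-.534)<.1)&(abs(P[...,1]-.015)<.045)
n,l,st,ce=cv2.connectedComponentsWithStats(m.astype(np.uint8))
for i in range(1,n):
    if st[i,4]>3: print(st[i,4],ce[i].round(1),P[l==i].mean(0).round(4),ray(a,*ce[i],.045,1).round(4))
print('tray z',np.median(P[180:190,435:445,2]))
# tray mask
m=(p.max(-1)<60)&(abs(P[...,2]-.032)<.006)&(abs(P[...,0]-.534)<.13)&(abs(P[...,1]-.015)<.08)
print('tray',m.sum(),cv2.minAreaRect((P[m][:,:2]*1000).astype(np.float32)))
# amp
m=(P[...,2]>.026)&(P[...,2]<.06)&(abs(P[...,0]-.44)<.1)&(abs(P[...,1]-.288)<.07)
m[:,240:]=0
print('amp',m.sum(),cv2.minAreaRect((P[m][:,:2]*1000).astype(np.float32)))
b=dict(np.load('t2.npz'));P=cloud(b['d'],b)
m=(abs(P[...,2]-.033)<.02)&(abs(P[...,0]-.44)<.12)&(abs(P[...,1]-.288)<.07)&(P[...,2]>.025)
print('amp top',m.sum(),cv2.minAreaRect((P[m][:,:2]*1000).astype(np.float32)))
E
```

```text
bar [0.5832 0.1386 0.056 ] [0.4828 0.1361 0.056 ] [0.533  0.1373 0.056 ] 0.10035394443925165
35 [440.  108.2] [0.6113 0.0273 0.0431] [0.6113 0.0281 0.045 ]
36 [461.8 110. ] [0.6119 0.0038 0.0431] [0.612  0.0047 0.045 ]
34 [422.6 135.9] [0.5834 0.0432 0.0435] [0.5836 0.0437 0.045 ]
29 [474.6 138.9] [ 0.5848 -0.0136  0.0434] [ 0.5849 -0.0127  0.045 ]
18 [413.1 237.7] [0.4782 0.0409 0.0441] [0.4786 0.0412 0.045 ]
15 [461.7 235.9] [ 0.4797 -0.0161  0.0443] [ 0.4801 -0.0157  0.045 ]
13 [426.2 259.8] [0.4515 0.0217 0.0447] [0.4517 0.0219 0.045 ]
14 [444.7 258.9] [ 0.4519 -0.0007  0.0446] [ 0.4521 -0.0005  0.045 ]
tray z 0.03136615847085559
tray 10849 ((555.8827514648438, 12.268314361572266), (214.78660583496094, 87.7855453491211), 1.4143712520599365)
amp 3838 ((448.8837890625, 287.1174621582031), (44.518978118896484, 131.5159912109375), 81.6919174194336)
amp top 841 ((440.2132263183594, 287.9557800292969), (44.49964141845703, 151.75555419921875), 81.91631317138672)
```

Call:
play_rows(motion=[[-2,-3.5,0,0,0,0.05,0.7],[-4,-7,0,0,0,0.1,0.7],[-6,-10.5,0,0,0,0.166,0.7],[-8.8,-15,2,0,0,0.166,0.7],[-8.8,-15,5,0,0,0.166,0.7]])

```text
clock: 6.75
position: [0.4399, 0.2903, 0.1326]
tool_rot: [-3.138, -0.003, -0.144]
force: [0.4, 0.6, -1.4]
grip_width: 0.0722
finger_force: 0.0
```

Call:
play_rows(motion=[[0,0,1,0,0,0,0.7],[0,0,3,0,0,0,0.7],[0,0,5,0,0,0,0.7],[0,0,6,0,0,0,0.7],[0,0,6,0,0,0,0.7]])

```text
clock: 7.25
position: [0.4394, 0.2866, 0.0702]
tool_rot: [3.14, 0.002, -0.146]
force: [0.6, 0.3, 0.5]
grip_width: 0.0727
finger_force: 0.0
```

Run:
```python
from h import *
s=observe();print(s['position'],s['tool_rot'],s['grip_width'],s['qpos'].round(2))
p,d,ci=grab('wrist','w3.png');np.savez('w3.npz',p=p,d=d,**ci)
```

```text
[0.43935147 0.28663851 0.07022531] [ 3.13975831e+00  1.89965072e-03 -1.45552137e-01] 0.07272738821983862 [-0.62  0.6  -0.1   1.98  0.11  0.56 -2.5 ]
```

View pics/w3.png

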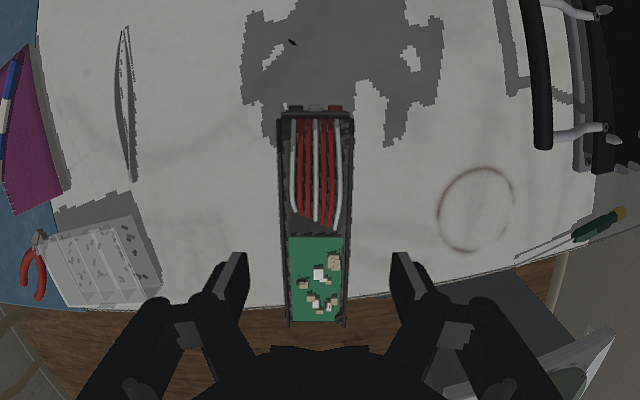

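The amp is centred between the fingers, spanning about columns 280–352, and aligned with the tool. I'll go down now.

Call:
play_rows(motion=[[0,0,2,0,0,0,0.7],[0,0,4,0,0,0,0.7],[0,0,5.5,0,0,0,0.7],[0,0,6.6,0,0,0,0.7],[0,0,6.6,0,0,0,0.7]])

```text
clock: 7.8
position: [0.4397, 0.2872, 0.005]
tool_rot: [3.141, 0.001, -0.145]
force: [-0.4, -0.3, 0.4]
grip_width: 0.0723
finger_force: 0.0
```

Call:
play_rows(motion=[[0,0,0,0,0,0,-0.3],[0,0,0,0,0,0,-0.3],[0,0,0,0,0,0,-0.3],[0,0,0,0,0,0,-0.3],[0,0,0,0,0,0,-0.3]], squeeze=50)

```text
clock: 8.3
position: [0.4404, 0.2878, 0.0066]
tool_rot: [-3.14, -0.001, -0.145]
force: [-1.9, -0.7, 5.1]
grip_width: 0.0452
finger_force: 51.7
```

Call:
play_rows(motion=[[0,0,-1,0,0,0,-0.3],[0,0,-4,0,0,0,-0.3],[0,0,-8,0,0,0,-0.3],[0,0,-11,0,0,0,-0.3],[0,0,-12,0,0,0,-0.3]])

```text
clock: 8.8
position: [0.4409, 0.288, 0.1292]
tool_rot: [-3.138, -0.003, -0.145]
force: [-0.2, -0.2, -3.0]
grip_width: 0.0452
finger_force: 52.6
```

Call:
play_rows(motion=[[1.5,3,0,0,0,-0.03,-0.3],[3.5,7,0,0,0,-0.06,-0.3],[5.5,11,0,0,0,-0.09,-0.3],[7.5,15,0,0,0,-0.12,-0.3],[9.5,19,0,0,0,-0.167,-0.3]])

```text
clock: 9.3
position: [0.5063, 0.0839, 0.1255]
tool_rot: [3.141, 0.0, 0.023]
force: [1.1, 1.1, -3.4]
grip_width: 0.0452
finger_force: 52.5
```

Call:
play_rows(motion=[[0.8,2.5,0,0,0,0,-0.3],[1.6,5,0,0,0,0,-0.3],[2.4,7.1,0,0,0,0,-0.3],[2.4,7.1,0,0,0,0,-0.3],[2.4,7.1,0,0,0,0,-0.3]])

```text
clock: 9.8
position: [0.5316, 0.015, 0.1253]
tool_rot: [-3.141, 0.001, 0.021]
force: [-0.2, 1.1, -3.2]
grip_width: 0.045
finger_force: 52.5
```

Run:
```python
from h import *
s=observe();print(s['position'],s['tool_rot'],s['force'])
p,d,ci=grab('wrist','w4.png');np.savez('w4.npz',p=p,d=d,**ci)
p,d,ci=grab('top','t4.png');np.savez('t4.npz',p=p,d=d,**ci)
P=fcloud(np.load('w4.npz')['d'],dict(np.load('w4.npz')))
m=(P[...,2]>.125)&(P[...,2]<.17)&(abs(P[...,0]-.534)<.12)&(abs(P[...,1]-.013)<.027)
X=P[m];print(m.sum(),cv2.minAreaRect((X[:,:2]*1000).astype(np.float32)),X.max(0),X.min(0))
```

```text
[0.53156737 0.01498975 0.12530821] [-3.14149113e+00  6.06159864e-04  2.08397628e-02] [-0.20896711  1.05356187 -3.17781453]
26623 ((552.5960693359375, 13.004265785217285), (53.98935317993164, 112.55308532714844), 89.99713897705078) [0.60887228 0.0399997  0.16999661] [ 0.49631969 -0.01399007  0.13040769]
```

View pics/w4.png

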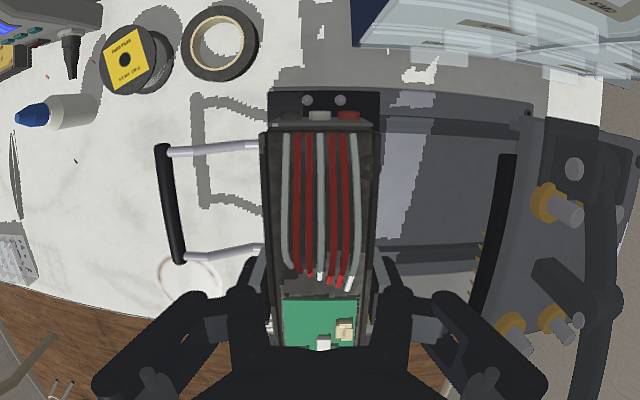

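The wrist view shows the amp held over the nest with its wires at the back. The two back end pins are visible at (307,100) and (340,100), and the amp's end edge is at about row 122–130.

Run:
```python
from h import *
a=dict(np.load('w4.npz'));P=fcloud(a['d'],a);p=a['p']
for c in (275,290,330,365):
    print(c,[(r,*(P[r,c]*1000).round().astype(int)) for r in range(116,140,2)])
for r in (180,240):
    q=[(c,*(P[r,c]*1000).round(1)) for c in list(range(258,274,2))+list(range(368,386,2))]
    print(r,[(c,round(y,1),round(z,1)) for c,x,y,z in q])
m=(P[...,2]>.038)&(P[...,2]<.053)&(p.min(-1)>85)&(abs(P[...,0]-.61)<.02)&(abs(P[...,1]-.015)<.045)
n,l,st,ce=cv2.connectedComponentsWithStats(m.astype(np.uint8))
for i in range(1,n):
    if st[i,4]>3: print(st[i,4],ce[i].round(1),P[l==i].mean(0).round(4))
b=dict(np.load('t4.npz'));P=cloud(b['d'],b)
```

```text
275 [(116, np.int64(600), np.int64(50), np.int64(33)), (118, np.int64(598), np.int64(50), np.int64(31)), (120, np.int64(605), np.int64(35), np.int64(139)), (122, np.int64(605), np.int64(33), np.int64(151)), (124, np.int64(604), np.int64(33), np.int64(152)), (126, np.int64(603), np.int64(33), np.int64(150)), (128, np.int64(602), np.int64(34), np.int64(147)), (130, np.int64(602), np.int64(33), np.int64(153)), (132, np.int64(601), np.int64(33), np.int64(153)), (134, np.int64(600), np.int64(33), np.int64(153)), (136, np.int64(600), np.int64(33), np.int64(154)), (138, np.int64(599), np.int64(33), np.int64(155))]
290 [(116, np.int64(614), np.int64(17), np.int64(267)), (118, np.int64(606), np.int64(28), np.int64(142)), (120, np.int64(605), np.int64(28), np.int64(143)), (122, np.int64(605), np.int64(28), np.int64(151)), (124, np.int64(604), np.int64(28), np.int64(151)), (126, np.int64(603), np.int64(28), np.int64(144)), (128, np.int64(602), np.int64(28), np.int64(146)), (130, np.int64(602), np.int64(27), np.int64(153)), (132, np.int64(601), np.int64(27), np.int64(154)), (134, np.int64(600), 
[... 2237 characters left out ...]
.4)), (264, np.float64(67.7), np.float64(-1.6)), (266, np.float64(36.5), np.float64(159.4)), (268, np.float64(35.5), np.float64(160.4)), (270, np.float64(35.0), np.float64(158.5)), (272, np.float64(34.5), np.float64(156.8)), (368, np.float64(-3.5), np.float64(158.4)), (370, np.float64(-4.1), np.float64(159.7)), (372, np.float64(-5.1), np.float64(158.6)), (374, np.float64(-5.5), np.float64(160.6)), (376, np.float64(-38.9), np.float64(10.8)), (378, np.float64(-40.9), np.float64(10.7)), (380, np.float64(-42.6), np.float64(11.4)), (382, np.float64(-44.4), np.float64(12.0)), (384, np.float64(-46.5), np.float64(11.3))]
79 [306.7  99.6] [0.6124 0.0256 0.0436]
80 [339.8  99.6] [0.6129 0.0021 0.0439]
```

Call:
play_rows(motion=[[0.1,0.25,1,0,0,0,-0.3],[0.1,0.25,3,0,0,0,-0.3],[0.1,0.25,5,0,0,0,-0.3],[0.1,0.25,6,0,0,0,-0.3],[0.1,0.25,6,0,0,0,-0.3]])

```text
clock: 10.4
position: [0.532, 0.013, 0.0641]
tool_rot: [3.141, 0.003, 0.023]
force: [0.6, 0.5, -2.7]
grip_width: 0.0447
finger_force: 52.3
```

Run:
```python
from h import *
s=observe();print(s['position'],s['tool_rot'],s['force'])
p,d,ci=grab('wrist','w5.png');np.savez('w5.npz',p=p,d=d,**ci)
P=fcloud(d,ci)
m=(P[...,2]>.038)&(P[...,2]<.053)&(p.min(-1)>85)&(abs(P[...,0]-.61)<.02)&(abs(P[...,1]-.015)<.045)
n,l,st,ce=cv2.connectedComponentsWithStats(m.astype(np.uint8))
for i in range(1,n):
    if st[i,4]>3: print(st[i,4],ce[i].round(1),P[l==i].mean(0).round(4))
for c in (290,310,345): print(c,[(r,*[int(x) for x in (P[r,c]*1000).round()]) for r in range(108,132,2)])
```

```text
[0.53204437 0.01304374 0.06406128] [3.14147095e+00 2.54149207e-03 2.25287080e-02] [ 0.62566387  0.46126088 -2.65873258]
164 [299.2 101.4] [0.6123 0.0253 0.0437]
163 [343.8 101.3] [0.6129 0.0023 0.0436]
290 [(108, 608, 31, 32), (110, 609, 27, 72), (112, 609, 27, 81), (114, 608, 27, 81), (116, 607, 27, 81), (118, 606, 27, 81), (120, 605, 27, 80), (122, 605, 26, 90), (124, 605, 26, 91), (126, 603, 26, 82), (128, 603, 26, 86), (130, 602, 26, 91)]
310 [(108, 608, 20, 31), (110, 607, 20, 31), (112, 609, 19, 79), (114, 608, 19, 79), (116, 607, 19, 78), (118, 606, 19, 79), (120, 606, 18, 85), (122, 605, 18, 90), (124, 605, 18, 91), (126, 603, 18, 82), (128, 603, 18, 89), (130, 603, 18, 91)]
345 [(108, 609, 1, 42), (110, 608, 0, 31), (112, 609, 5, 80), (114, 608, 5, 80), (116, 607, 5, 80), (118, 607, 4, 79), (120, 606, 4, 80), (122, 606, 5, 90), (124, 605, 5, 90), (126, 603, 4, 82), (128, 603, 5, 85), (130, 603, 5, 91)]
```

View pics/w5.png

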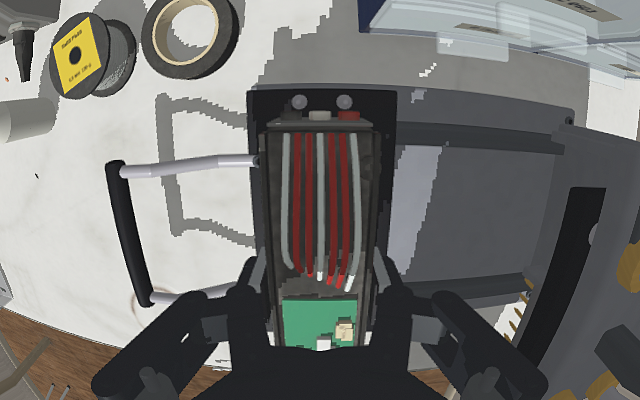

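The wrist view shows the end lip at about row 110 and the pins at (299,101) and (343,101). I'll check the lip's position relative to the TCP from w3 too.

Run:
```python
from h import *
yaw=-.1455; T=np.array([.43935,.28664,0])
def prof(f,T,yaw,cloudf,m0):
    a=dict(np.load(f));P=cloudf(a['d'],a)-T
    c,s=np.cos(yaw),np.sin(yaw);x=P[...,0]*c+P[...,1]*s;y=-P[...,0]*s+P[...,1]*c
    m=m0(x,y,P[...,2]);return x[m],y[m],P[...,2][m]
for f,cf in(('w3.npz',fcloud),('t2.npz',cloud),('top0.npz',cloud),('scene0.npz',cloud)):
    x,y,z=prof(f,T,yaw,cf,lambda x,y,z:(abs(x)<.1)&(abs(y)<.035)&(z>.012)&(z<.06))
    print(f,len(x),'y',np.percentile(y,[.5,99.5]).round(4))
    for lo,hi in((.012,.018),(.018,.026),(.026,.034),(.034,.042),(.042,.056)):
        k=(z>lo)&(z<hi)&(abs(y)<.02)
        if k.sum()>10: print(lo,k.sum(),np.percentile(x[k],[0,2,98,100]).round(4))
```

```text
w3.npz 15167 y [-0.0187  0.0238]
0.012 19 [0.0713 0.0723 0.0747 0.0747]
0.018 284 [0.0707 0.0718 0.0774 0.0774]
0.026 510 [-0.0637 -0.0007  0.0746  0.0747]
0.034 10094 [-0.074  -0.0682  0.0697  0.0741]
0.042 2630 [-0.0734 -0.0364  0.0608  0.0715]
t2.npz 879 y [-0.0211  0.023 ]
0.026 94 [-0.0752 -0.0749  0.0736  0.0743]
0.034 497 [-0.0747 -0.0713  0.0684  0.0735]
0.042 148 [-0.0719 -0.0614  0.0643  0.0677]
top0.npz 877 y [-0.021   0.0229]
0.026 79 [-0.075  -0.0749  0.0742  0.0746]
0.034 505 [-0.0744 -0.0718  0.069   0.0734]
0.042 157 [-0.0726 -0.0661  0.0626  0.0673]
scene0.npz 1305 y [-0.0181  0.0269]
0.012 25 [-0.0772 -0.0771 -0.0745 -0.0743]
0.018 35 [-0.077  -0.0767 -0.0739 -0.0733]
0.026 106 [-0.0758 -0.0756  0.0636  0.0739]
0.034 527 [-0.0748 -0.0724  0.0653  0.0733]
0.042 98 [-0.0653 -0.0502  0.054   0.0555]
```

Call:
play_rows(motion=[[0.05,0.05,0.5,0,0,0,-0.3],[0.05,0.05,0.9,0,0,0,-0.3],[0.05,0.05,1.2,0,0,0,-0.3],[0.05,0.05,1.5,0,0,0,-0.3],[0.05,0.05,1.5,0,0,0,-0.3]])

```text
clock: 10.95
position: [0.5333, 0.0123, 0.0502]
tool_rot: [-3.142, 0.0, 0.022]
force: [0.4, 0.0, -4.6]
grip_width: 0.0449
finger_force: 52.4
```

Call:
play_rows(motion=[[0,0,0.3,0,0,0,-0.3],[0,0,0.6,0,0,0,-0.3],[0,0,0.8,0,0,0,-0.3],[0,0,0.9,0,0,0,-0.3],[0,0,0.9,0,0,0,-0.3]])

```text
clock: 11.45
position: [0.5334, 0.0123, 0.0413]
tool_rot: [3.142, 0.0, 0.022]
force: [-0.4, -0.1, -3.6]
grip_width: 0.045
finger_force: 52.4
```

Going in cleanly, with the weight still on the tool. I'll lower the last bit.

Call:
play_rows(motion=[[0,0,0.1,0,0,0,-0.3],[0,0,0.2,0,0,0,-0.3],[0,0,0.3,0,0,0,-0.3],[0,0,0.3,0,0,0,-0.3],[0,0,0.3,0,0,0,-0.3]])

```text
clock: 11.95
position: [0.5335, 0.0122, 0.0386]
tool_rot: [3.142, -0.0, 0.022]
force: [-2.1, -0.1, 2.3]
grip_width: 0.0451
finger_force: 53.1
```

Call:
play_rows(motion=[[0,0,0,0,0,0,0.0],[0,0,0,0,0,0,0.2],[0,0,0,0,0,0,0.4],[0,0,0,0,0,0,0.45],[0,0,0,0,0,0,0.45]])

```text
clock: 12.45
position: [0.5335, 0.0123, 0.0385]
tool_rot: [-3.142, -0.0, 0.022]
force: [-1.0, 0.1, -0.6]
grip_width: 0.0619
finger_force: 0.0
```

Call:
play_rows(motion=[[0,0,-1,0,0,0,0.45],[0,0,-4,0,0,0,0.45],[0,0,-7,0,0,0,0.45],[0,-4,-10,0,0,0,0.45],[0,-8,-13,0,0,0,0.45]])

```text
clock: 12.95
position: [0.5316, 0.0924, 0.1706]
tool_rot: [-3.142, -0.001, 0.019]
force: [1.2, 0.9, 0.1]
grip_width: 0.0622
finger_force: 0.0
```

Run:
```python
from h import *
s=observe();print(s['position'],s['tool_rot'],s['force'])
p,d,ci=grab('wrist','w6.png');np.savez('w6.npz',p=p,d=d,**ci)
P=fcloud(d,ci)
m=(abs(P[...,0]-.533)<.11)&(abs(P[...,1]-.012)<.05)
X=P[m];
k=(X[:,2]>.055);print(cv2.minAreaRect((X[k][:,:2]*1000).astype(np.float32)),np.percentile(X[k][:,2],[5,50,95]))
for x0 in(-.06,-.03,.03,.06):
    q=X[(abs(X[:,0]-.5335-x0)<.004)&(X[:,2]>.06)];print(x0,len(q),q.min(0).round(4) if len(q) else '',q.max(0).round(4) if len(q) else '')
```

```text
[0.53163727 0.09239407 0.17059693] [-3.14157050e+00 -6.44280194e-04  1.92006755e-02] [1.24300371 0.8567248  0.09079137]
((534.053955078125, 25.92177963256836), (151.89036560058594, 72.43982696533203), 1.5165963172912598) [0.06631407 0.21048474 0.26783555]
-0.06 155 [ 0.4695 -0.0102  0.0658] [0.4775 0.0189 0.0756]
-0.03 406 [ 0.4995 -0.0096  0.0608] [0.5074 0.0339 0.0751]
0.03 503 [ 0.5595 -0.0086  0.0608] [0.5675 0.0348 0.0846]
0.06 548 [ 0.5895 -0.0088  0.06  ] [0.5975 0.0358 0.0764]
```

View pics/w6.png

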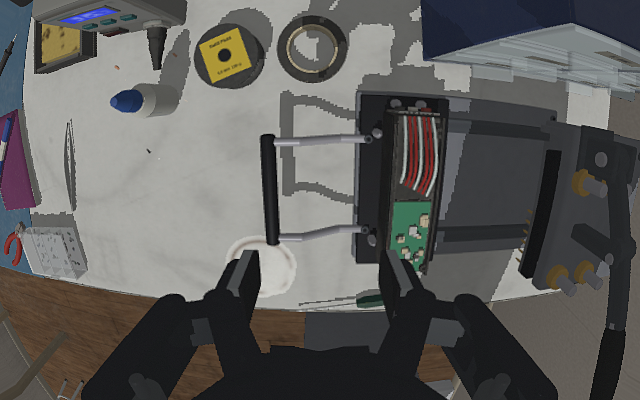

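The block sits level between the pins with its wires at the back. The bar is at about (268,135)–(272,243). I'll grasp it again to push the tray home.

Call:
play_rows(motion=[[0,-3,0,0,0,0,0.2],[0,-4.4,3,0,0,0,0.2],[0,-4.4,7,0,0,0,0.2],[0,-4.4,10,0,0,0,0.2],[0,-4.4,10,0,0,0,0.2]])

```text
clock: 13.5
position: [0.5288, 0.1357, 0.0659]
tool_rot: [3.14, 0.005, 0.022]
force: [-0.4, -0.0, 0.1]
grip_width: 0.051
finger_force: 0.0
```

Call:
play_rows(motion=[[0,0,2,0,0,0,0.2],[0,0,3.7,0,0,0,0.2],[0,0,3.7,0,0,0,0.2],[0,0,3.7,0,0,0,-0.4],[0,0,3.7,0,0,0,-1]], squeeze=40)

```text
clock: 14.0
position: [0.5316, 0.1364, 0.0331]
tool_rot: [-3.141, -0.002, 0.022]
force: [0.4, 0.6, 0.9]
grip_width: 0.0234
finger_force: 0.0
```

Call:
play_rows(motion=[[0,0,0,0,0,0,-1],[0,0,0,0,0,0,-1],[0,0,0,0,0,0,-1],[0,0,0,0,0,0,-1],[0,0,0,0,0,0,-1]])

```text
clock: 14.5
position: [0.5315, 0.1364, 0.0329]
tool_rot: [-3.141, -0.002, 0.022]
force: [-2.0, -0.5, 11.9]
grip_width: 0.0125
finger_force: 38.9
```

Call:
play_rows(motion=[[0,0.7,0,0,0,0,-1],[0,2,0,0,0,0,-1],[0,4,0,0,0,0,-1],[0,6,0,0,0,0,-1],[0,8,0,0,0,0,-1]])

```text
clock: 15.0
position: [0.5334, 0.0562, 0.0329]
tool_rot: [-3.141, -0.002, 0.022]
force: [-0.6, 2.1, 11.0]
grip_width: 0.0128
finger_force: 39.1
```

Call:
play_rows(motion=[[0,1.5,0,0,0,0,-1],[0,2.5,0,0,0,0,-1],[0,3.2,0,0,0,0,-1],[0,3.5,0,0,0,0,-1],[0,3.7,0,0,0,0,-1]])

```text
clock: 15.5
position: [0.5343, 0.0192, 0.0329]
tool_rot: [-3.141, -0.002, 0.021]
force: [-0.7, 1.7, 11.0]
grip_width: 0.0127
finger_force: 39.2
```

Not at the stop yet; the tray must have started a few mm out. I'll push on.

Call:
play_rows(motion=[[0,0.15,0,0,0,0,-1],[0,0.3,0,0,0,0,-1],[0,0.4,0,0,0,0,-1],[0,0.5,0,0,0,0,-1],[0,0.5,0,0,0,0,-1]])

```text
clock: 16.0
position: [0.5344, 0.0166, 0.0329]
tool_rot: [-3.139, -0.003, 0.024]
force: [-2.1, 13.2, 11.5]
grip_width: 0.0127
finger_force: 39.5
```

The tray reached its stop at 13 N, and the full travel was 120 mm. Next I'll release, rise and measure the lever grip.

Call:
play_rows(motion=[[0,0,0,0,0,0,-0.5],[0,0,0,0,0,0,0.2],[0,0,0,0,0,0,0.2],[0,0,0,0,0,0,0.2],[0,0,-2,0,0,0,0.2]])

```text
clock: 16.5
position: [0.5321, 0.0141, 0.05]
tool_rot: [3.141, 0.003, 0.022]
force: [-0.4, 0.5, -0.1]
grip_width: 0.0513
finger_force: 0.0
```

Call:
play_rows(motion=[[0,0,-5,0,0,0,0.2],[0,0,-10,0,0,0,0.2],[0,0,-15,0,0,0,0.2],[0,0,-20,0,0,0,-1],[0,0,-25,0,0,0,-1]])

```text
clock: 17.0
position: [0.5329, 0.014, 0.3039]
tool_rot: [3.142, -0.0, 0.022]
force: [0.4, 0.4, -0.6]
grip_width: 0.0226
finger_force: 0.0
```

Run:
```python
from h import *
s=observe();print(s['position'],s['tool_rot'],s['force'],s['grip_width'])
for f in('top0.npz','scene0.npz'):
    a=dict(np.load(f));P=cloud(a['d'],a)
    for x0 in (.44,.45,.46,.47,.48,.49):
        k=(abs(P[...,0]-x0)<.004)&(abs(P[...,1]+.108)<.04)&(P[...,2]>.19)&(P[...,2]<.3)
        if k.sum(): q=P[k];print(f,x0,k.sum(),q[:,1].min().round(4),q[:,1].max().round(4),q[:,2].max().round(4))
p,d,ci=grab('wrist');np.savez('w7.npz',p=p,d=d,**ci);P=fcloud(d,ci)
m=(abs(P[...,2]-.05)<.016)&(p.max(-1)<60)&(np.hypot(P[...,0]-.534,P[...,1]-.017)<.075)
r=P[m];print('bar',len(r),cv2.minAreaRect((r[:,:2]*1000).astype(np.float32)))
```

```text
[0.53289164 0.01401559 0.30387679] [ 3.14159185e+00 -2.54159587e-04  2.15196073e-02] [ 0.41146518  0.37812211 -0.6002263 ] 0.022613350426912808
top0.npz 0.44 27 -0.1188 -0.1021 0.2584
top0.npz 0.45 26 -0.1184 -0.1012 0.2528
top0.npz 0.46 28 -0.1212 -0.1008 0.2498
top0.npz 0.47 25 -0.1173 -0.1002 0.2451
top0.npz 0.48 25 -0.1189 -0.0997 0.2401
top0.npz 0.49 21 -0.1178 -0.1013 0.236
scene0.npz 0.44 20 -0.11 -0.0993 0.2547
scene0.npz 0.45 22 -0.1078 -0.0987 0.2497
scene0.npz 0.46 18 -0.1077 -0.0964 0.2456
scene0.npz 0.47 21 -0.108 -0.0968 0.2427
scene0.npz 0.48 20 -0.1059 -0.097 0.2352
scene0.npz 0.49 14 -0.1096 -0.0987 0.2325
bar 776 ((534.7301635742188, 17.021747589111328), (103.4885025024414, 13.407198905944824), 1.421433448791504)
```

Call:
play_rows(motion=[[-1.5,2.2,0,0,0,0,-1],[-3.5,5,0,0,0,0,-1],[-6,8.5,0,0,0,0,-1],[-8.9,12.2,0,0,0,0,-1],[-8.9,12.2,0,0,0,0,-1]])

```text
clock: 17.55
position: [0.4439, -0.1142, 0.3016]
tool_rot: [3.14, 0.001, 0.015]
force: [1.1, 1.2, -0.0]
grip_width: -0.0
finger_force: 0.0
```

Call:
play_rows(motion=[[0,0,1,0,0,0,-1],[0,0,2,0,0,0,-1],[0,0,3,0,0,0,-1],[0,0,3,0,0,0,-1],[0,0,3,0,0,0,-1]])

```text
clock: 18.05
position: [0.4472, -0.1092, 0.2711]
tool_rot: [-3.141, 0.001, 0.023]
force: [-0.2, 0.1, -0.4]
grip_width: 0.0003
finger_force: 0.0
```

Positioned over the grip. I'll press down gradually.

Call:
play_rows(motion=[[0,0,1,0,0,0,-1],[0,0,2,0,0,0,-1],[0,0,3,0,0,0,-1],[0,0,4,0,0,0,-1],[0,0,4,0,0,0,-1]])

```text
clock: 18.55
position: [0.4467, -0.1096, 0.2302]
tool_rot: [-3.141, 0.002, 0.022]
force: [2.0, 1.0, 2.8]
grip_width: 0.0003
finger_force: 1.6
```

Call:
play_rows(motion=[[0,0,1,0,0,0,-1],[0,0,2,0,0,0,-1],[0,0,3,0,0,0,-1],[0,0,3.5,0,0,0,-1],[0,0,3.5,0,0,0,-1]])

```text
clock: 19.05
position: [0.4467, -0.1097, 0.1961]
tool_rot: [-3.141, 0.001, 0.022]
force: [-3.9, 0.2, 6.0]
grip_width: 0.0002
finger_force: 3.1
```

Call:
play_rows(motion=[[0,0,0.5,0,0,0,-1],[0,0,1,0,0,0,-1],[0,0,1.4,0,0,0,-1],[0,0,1.6,0,0,0,-1],[0,0,1.6,0,0,0,-1]])

```text
clock: 19.55
position: [0.4465, -0.1098, 0.1806]
tool_rot: [-3.142, 0.001, 0.021]
force: [-6.6, 0.0, 10.3]
grip_width: 0.0002
finger_force: 5.0
```

Run:
```python
from h import *
s=observe();print(s['position'],s['tool_rot'],s['force'],s['clock'])
p,d,ci=grab('scene');P=cloud(d,ci)
cv2.imwrite('pics/s8.png',cv2.resize(p[110:250,270:420],None,fx=4,fy=4,interpolation=cv2.INTER_CUBIC)[:,:,::-1])
for x0 in np.arange(.41,.60,.01):
    k=(abs(P[...,0]-x0)<.004)&(abs(P[...,1]+.105)<.02)&(P[...,2]>.15)&(P[...,2]<.2)&(p.max(-1)<75)
    if k.sum(): print(x0.round(2),k.sum(),P[k][:,2].max().round(4),P[k][:,2].min().round(4))
```

```text
[ 0.44651557 -0.10976367  0.18055728] [-3.14158982e+00  1.27709278e-03  2.14599383e-02] [-6.60154065  0.04712516 10.26812478] 19.55
0.41 10 0.1757 0.1635
0.42 17 0.1765 0.1616
0.43 17 0.1782 0.1635
0.44 44 0.1996 0.1601
0.45 30 0.1998 0.1624
0.46 18 0.1791 0.1594
0.47 15 0.1781 0.1608
0.48 13 0.1763 0.1619
0.49 14 0.1771 0.1618
0.5 14 0.1759 0.1534
0.51 17 0.1762 0.1524
0.52 11 0.177 0.1617
0.53 25 0.1764 0.1529
0.54 20 0.1767 0.1519
0.55 11 0.1771 0.1645
0.56 14 0.177 0.1613
0.57 13 0.1763 0.1597
0.58 17 0.1799 0.1533
0.59 40 0.1809 0.1503
```

View pics/s8.png

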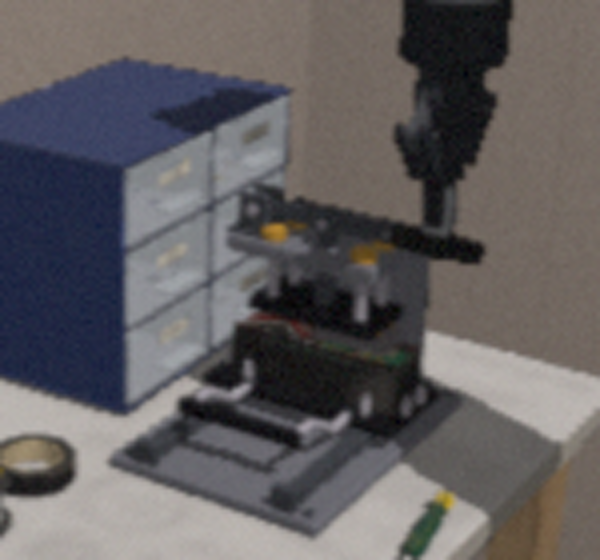

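The lever is level: its top height is uniform along its length, the TCP is at 0.1806 and the push is 10.3 N. The block is under the probes with the tray home. I'll hold briefly and hand in.

Call:
play_rows(motion=[[0,0,0,0,0,0,-1],[0,0,0,0,0,0,-1],[0,0,0,0,0,0,-1],[0,0,0,0,0,0,-1],[0,0,0,0,0,0,-1]])

```text
clock: 20.1
position: [0.4466, -0.1097, 0.1808]
tool_rot: [3.142, 0.001, 0.022]
force: [-6.7, -0.4, 9.4]
grip_width: -0.0001
finger_force: 5.0
```

```bash
python3 -c "
from workcell import observe,bot
s=observe();print(s['position'],s['force']);print(bot.job_done())"
```

```text
[ 0.44655813 -0.10974213  0.18080514] [-6.6685315  -0.37427198  9.36972897]
the job is handed in; nothing more can be done
None
```

The job is handed in at 20.1 s: the block is seated with its wires at the back, the tray is home at its stop, and the arm is holding the lever level at about 9.4 N.

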